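# Tin through the sprung flap of the recycling caddy

### The arm

A 7-joint arm with a two-finger parallel gripper is mounted at the origin on a cart in front of the work surface, level with it; the furniture and walls round the work are solid. World frame = base frame: x ahead of the robot, y to its left, z up, the work surface at z = 0. Lengths are in m, angles in rad, forces in N, time in s.
With the tool pointing down it reaches from about 0.425 to 1.025 m from the base axis. Payload 9.4 kg.
Tool frame: the origin (TCP) lies on the centre line of the jaws, within the pads' length; the fingertips stand 22 mm ahead of it and the grasp point (between the pads) lies 3 mm ahead of it; z points along the fingers, y is the line along which they close (so a half turn about z gives the same grasp; the last joint's range is limited). The gripper opens to 85 mm and grips with 20 to 120 N. Pads are 22 mm wide; open, the fingers measure 114 mm over their backs; the gripper's body (76 mm by 85 mm) begins 54 mm behind the grasp point. The pads swing forward as they close: fully open they stand 13 mm farther back than shut.
Start: joints at [-1.262, 0.599, -0.003, 1.599, 0.002, 0.943, -0.08], TCP at [0.273, 0.672, 0.253] pointing down, gripper open.
Joint ranges: [-2.57, 2.57], [-0.35, 1.97], [-1.29, 1.29], [0.11, 2.56], [-1.05, 4.19], [0.11, 1.86], [-2.63, 2.63]. Speed limits (rad/s): [2.22, 2.22, 3.01, 3.01, 3.14, 3.14, 3.14].

### API

Orientations are given as a rotation vector (axis times angle).
In Python, from plant import read_state, eyes, workorder gives the robot as it stands.
- The arm moves only by the tool play_rows, never from a script. Its argument "targets" is a list of rows, each a list of 7 numbers: the shift along the tool's x, y, z in m, then the turn, a rotation vector about the tool's x, y, z in degrees, then the opening, from -1 (shut) to 1 (fully open), so that 0 is half open. A call has 1 to 5 rows; each row is the pose to reach, as a shift and turn from the pose commanded when the call began, along the tool's axes at that moment; what a row does not reach only later rows make up. A row lasts 1/10 s, in which the tool goes at most 50 mm and 8.59 degrees, less where a joint would pass 70% of its speed; a pose out of reach is approached as far as the arm can. A call with a gripper value outside its range is refused whole. The fingers move at their own pace and stop on an object; "newtons" is the grip in N (left out, the last holds). Time passes only in rows, so rows that repeat a pose let the fingers close. It gives the time, the measured TCP pose, the force, the opening and the grip force at its end, in the units of the state.
- read_state(): the state, without advancing time (a new reading comes with each control period).
- eyes.read_camera(name): name is "side" or "top"; returns the picture (420x560x3 uint8, blue, green, red); there is no depth.
- eyes.calibration(name): a dict with "camera_matrix" (3x3 intrinsics, pixels), "rvec" (rotation vector, rad) and "tvec" (3), from world to camera coordinates, as OpenCV has them. Camera axes: x right, y down, z forward; pixel columns grow to the right and rows downward; lengths in m; the calibration is good to about 2 mm. A picture is of the moment at which its call begins. calibration takes no time and is no camera call.
- workorder.job_done(): hands the job in; it is judged then, once.
The state is a dict: "t": time; "qpos": joint angles; "qd": joint speeds; "tau": joint torques, N m; "ee_pos": TCP position; "orientation": TCP orientation; "wrist_force": force on the tool from outside, world axes, zero at the start; "torque": the same for the moment, N m; "width": finger opening in m; "finger_force": force on a finger pad.
Only numpy, scipy, OpenCV 4.12 (cv2) and the standard library are available. Lean on these libraries where they do the work, as an engineer would, in place of code of your own. Each camera call takes 0.05 s, during which the arm holds its last target. There are 200 camera calls.

### The job

Push the small food tin into the recycling caddy without picking it up: with one finger press down the sprung flap's tongue beside the ledge and keep the flap well open, and with the other finger of the same hand push the tin along the ledge and over its edge, so that it drops in. Never slide the tin onto the closed flap. Then take the hand away and let the flap spring shut over the tin; leave the peg on the lid and the other things around as they are.

Things in the scene. Friction and masses are not known exactly. Their poses are not given: they have to be found in the camera images.
- caddy: Grey plastic box, white lid, fixed. Origin at worktop height below the ledge's far edge; own x is the push direction (roughly away from the robot), y left of it, z up (all mm below in this frame). Box spans x -150 to 132, y -112 to 118; lid top z 170, inner floor z 8. The inside also reaches under the ledge and under the lid's left strip
- ledge_edge (a point): Middle of the far edge of the ledge, on top (caddy x 0, y 12, z 170). The ledge is the flat lid at x -150 to 0 between two guide rails 12 mm high (inner faces at y -31 and y 55, 5 mm thick). Past the edge lies the opening x 0 to 120, y -95 to 70, covered by the flap. Right of the ledge, at y -95 to -41, lies the flap's tongue
- flap (a joint): Flap angle, rad: 0 shut, flush with the lid; 1.0 stop. Smooth L-shaped aluminium plate, 3 mm thick, hinged on its right edge (axis along caddy x at y -95, z 168); its left side swings down into the box. Broad part x 2 to 118, y -94 to 68; tongue x -138 to 2, y -94 to -44. Spring shuts it: 0.15 N m, plus 0.12 N m per rad. 0.5 rad or more lets the tin through
- paddle (a point): Point on top of the flap's tongue, 30 mm left of the hinge (caddy x -60, y -65, z 170 when shut); moves with the flap. Pressing here takes 5 to 8 N; a fingertip 32 mm from the hinge and 20 mm below the lid top opens the flap about 0.5 rad. The angle stays the same while a finger held down slides along x
- tin: Light, small round food tin with a paper label, 75 mm across, 58 mm high, standing on the ledge between the rails; origin at the centre of its underside. It slides easily on the smooth lid and flap (friction about 0.3), tips once its middle is past the ledge's edge, and falls in for sure once it is wholly past it
- peg: pink plastic clothes peg 15 x 72 x 12 mm, lying on the left-hand strip of the caddy's lid; leave it alone; origin at the centre of its underside
- orange_mug: orange mug 81 mm across, 101 mm high, on the worktop; leave it alone. (Behind it, over the back left of the worktop, a wall shelf hangs 500 mm up: x beyond 0.63 m, y above 0 in the room; keep the arm clear of it); origin at the centre of its underside
- timer: cream egg timer 66 mm across, 65 mm high, on the worktop; leave it alone; origin at the centre of its underside
- tape: roll of tape 103 mm across, 25 mm high, on the worktop; leave it alone; origin at the centre of its underside
- scissors: scissors 87 x 199 x 9 mm, on the worktop; leave it alone; origin at the centre of its underside
- keys: bunch of keys 84 x 118 x 8 mm, on the worktop; leave it alone; origin at the centre of its underside
- screwdriver: screwdriver with orange handle 29 x 198 x 30 mm, on the worktop; leave it alone; origin at the centre of its underside
Things that resemble listed ones, but are neither listed nor needed, are in the scene too. What is shaped like the tin but pink or red is not meant.

How it is judged:
On the way, in this order (a step that is already met when the one before it is completed fails the run):
1. a finger holds the flap open (more than 0.4 rad) while the tin still stands on the ledge (value of joint flap above 0.4 rad and contact force between the fingers and flap above 0.5 N and x of tin in the frame of caddy below -0.01 m and z of tin in the frame of caddy above 0.16 m), for 0.2 s.
2. the tin is pushed over the edge and tips in while a finger holds the flap open (more than 0.3 rad) (value of joint flap above 0.3 rad and contact force between the fingers and flap above 0.3 N and x of tin in the frame of caddy above 0 m and z of tin in the frame of caddy below 0.155 m).
3. the tin lies inside the caddy and the flap has sprung shut (x of tin in the frame of caddy between -0.15 and 0.132 m and y of tin in the frame of caddy between -0.112 and 0.118 m and z of tin in the frame of caddy below 0.105 m and value of joint flap below 0.05 rad), for 0.2 s.
At the end, for the whole second after the job is handed in: The tin is at rest inside the caddy (its origin within the walls and at least 65 mm below the lid's top) and the flap is shut to within 0.05 rad (all of step 3 and linear speed of tin below 0.02 m/s); the robot touches nothing.
It fails at once if the tin is lifted (its underside more than 30 mm above the ledge) (z of tin in the frame of caddy above 0.2 m).
It fails at once if the tin is slid onto the shut flap (middle more than 15 mm past the edge, still at ledge height, flap under 0.2 rad) (x of tin in the frame of caddy above 0.015 m and z of tin in the frame of caddy above 0.155 m and value of joint flap below 0.2 rad).
It fails at once if another thing is disturbed (moved more than 25 mm) (distance of any of peg, orange_mug, timer, tape, scissors, keys, screwdriver from where it was at the start of the episode above 0.025 m).
It also fails if it takes over 43 s, if anything falls off the work surface, if the arm or the gripper's body presses on something with over 40 N, if the wrist force passes 120 N, or if a joint passes its speed limit or range.

## Working session

There is one attempt and no reset: what is moved stays moved. The work goes in short steps, Python scripts to look and compute and a tool call to move; the robot and the scene stay as the last step left them, time stands still between calls to the robot, and variables do not carry over. Pictures are saved under pics/ and viewed, at most 10 in all, crops included, and the job is handed in when it is done.

Besides the shell and the picture viewer there is one more tool, called after "Request:" by a JSON object that holds its "method" and its "body". play_rows: Moves the arm, as the interface text tells. Its arguments: {"type":"object","properties":{"targets":{"type":"array","items":{"type":"array","items":{"type":"number"}}},"newtons":{"type":"number"}},"required":["targets"]}

```bash
mkdir -p pics; python3 - <<'E'
from plant import read_state, eyes, workorder
import cv2
s=read_state(); print(s)
for n in("side","top"):
    cv2.imwrite(f"pics/{n}0.png",eyes.read_camera(n)); print(n,eyes.calibration(n))
E
```

```text
{'t': 0.0, 'qpos': array([-1.26165086,  0.60014359, -0.00251997,  1.60013429,  0.0018281 ,
        0.94289901, -0.07981016]), 'qd': array([-1.41499449e-03,  7.70749017e-04,  1.16924102e-03, -1.62335641e-03,
        4.20431855e-04, -3.60803271e-05,  9.61908830e-04]), 'tau': array([ 9.40405334e-04, -7.76455235e+01,  1.56488121e+00, -2.58013380e+01,
        1.23072401e-02,  8.95254838e-03,  4.32155048e-05]), 'ee_pos': array([0.27271535, 0.67127804, 0.25240236]), 'orientation': array([-6.02237554e-01, -3.08320076e+00,  2.47873218e-03]), 'wrist_force': array([-0.76270433, -0.80579565,  0.26919297]), 'torque': array([-0.01693898, -0.03048574,  0.0367624 ]), 'finger_force': 0.0, 'width': 0.08532641475972527}
side {'camera_matrix': array([[541.59030321,   0.        , 274.95992563],
       [  0.        , 541.59030321, 210.98992291],
       [  0.        ,   0.        ,   1.        ]]), 'rvec': array([ 0.45291773, -2.56027388,  1.45928281]), 'tvec': array([0.46098691, 0.18480405, 1.42483673])}
top {'camera_matrix': array([[499.46461892,   0.        , 277.0971223 ],
       [  0.        , 499.46461892, 213.73746919],
       [  0.        ,   0.        ,   1.        ]]), 'rvec': array([ 2.08523084, -2.13583014,  0.19213279]), 'tvec': array([0.02396473, 0.50460462, 1.36119124])}
```

View pics/top0.png

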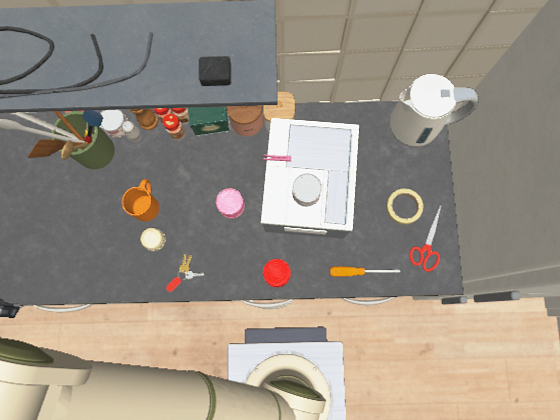

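View pics/side0.png

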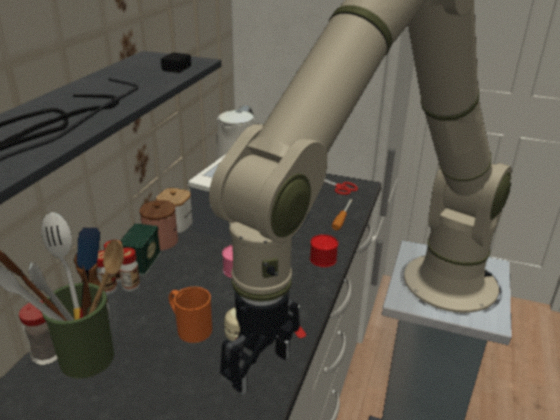

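The top view shows the caddy's white lid at about (262–358, 120–235). The tin is at (307,188), the peg at (278,158), the tongue is the grey strip at (338,197), and the broad flap is at (320,148). In the side view the arm hides the caddy. I'll enlarge the top view next.

```bash
python3 - <<'E'
import cv2
im=cv2.imread("pics/top0.png")[110:245,250:370]
cv2.imwrite("pics/crop.png",cv2.resize(im,None,fx=4.4,fy=4.4,interpolation=cv2.INTER_CUBIC))
E
```

```text
(no output)
```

View pics/crop.png

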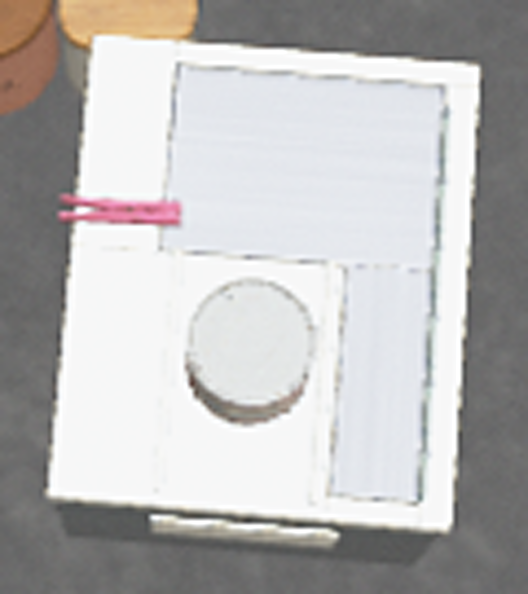

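The crop gives four lid corners, at (92,36), (480,64), (452,530) and (48,497) in crop pixels. The tin's top disc is centred at about (252,342). Next I'll fit the caddy pose.

```bash
cat > h.py <<'E'
import numpy as np, cv2, json
from scipy.optimize import least_squares
from scipy.spatial.transform import Rotation as R
from plant import read_state, eyes
def proj(P,c):
    return cv2.projectPoints(np.float64(P).reshape(-1,3),c["rvec"],c["tvec"],c["camera_matrix"],None)[0].reshape(-1,2)
def ray(uv,c,z):
    A=R.from_rotvec(c["rvec"]).as_matrix(); d=A.T@np.linalg.inv(c["camera_matrix"])@[*uv,1]; o=-A.T@c["tvec"]
    return o+d*(z-o[2])/d[2]
def cad(): return np.array(json.load(open("cad.json")))  # x,y,yaw
def c2w(p):
    x,y,a=cad(); return R.from_euler("z",a).apply(p)+[x,y,0]
def w2c(p):
    x,y,a=cad(); return R.from_euler("z",-a).apply(np.asarray(p)-[x,y,0])
E
cat > fit.py <<'E'
from h import *
c=eyes.calibration("top")
f=lambda p:(np.float64(p)+.5)/4.4-.5+[250,110]
px=f([(92,36),(480,64),(452,530),(48,497),(178,64),(446,86),(333,497),(417,503)])
C=np.array([(132,118),(132,-112),(-150,-112),(-150,118),(120,70),(120,-95),(-140,-41),(-140,-95)])/1000
def res(p,zfree=False):
    z=p[3] if len(p)>3 else .17
    return (proj(np.c_[R.from_euler("z",p[2]).apply(np.c_[C,0*C[:,0]])[:,:2]+p[:2],np.full(8,z)],c)-px).ravel()
s=least_squares(res,[.6,-.05,0]); print(s.x,np.degrees(s.x[2]),s.fun.reshape(-1,2).round(1))
s4=least_squares(res,[.6,-.05,0,.17]); print("free z",s4.x)
json.dump(list(s.x),open("cad.json","w"))
t=ray(f((252,342)),c,.228); print("tin w",t,"c",w2c(t))
for u in((187,342),(318,342),(252,278)): print(w2c(ray(f(u),c,.228)))
print("peg",w2c(ray(f((120,211)),c,.18)))
q=R.from_rotvec(read_state()["orientation"]).as_matrix(); print(q.round(3))
E
python3 fit.py
```

```text
[ 0.59768741 -0.0843578  -0.10904876] -6.2480336091638025 [[ 1.3  0.8]
 [-1.   0.9]
 [-0.8 -1.1]
 [ 1.6 -1. ]
 [-0.8 -0. ]
 [ 0.1 -0.4]
 [-1.2  0.3]
 [ 0.8  0.7]]
free z [ 0.59431059 -0.08342175 -0.10913576  0.18236732]
tin w [ 0.53443723 -0.06607031  0.228     ] c [-0.06486475  0.01129517  0.228     ]
[-0.0678811   0.04787856  0.228     ]
[-0.06180538 -0.02581008  0.228     ]
[-0.02748711  0.01411084  0.228     ]
peg [0.02119264 0.09455029 0.18      ]
[[-0.927  0.376 -0.   ]
 [ 0.376  0.927 -0.001]
 [-0.    -0.001 -1.   ]]
```

```bash
cat >> h.py <<'E'
def delta(tc,t=25):
    "tool-frame shift (m) and turn (deg) to TCP caddy position tc (mm), tilt t deg"
    s=read_state(); Q=R.from_rotvec(s["orientation"])
    D=R.from_euler("z",cad()[2])*R.from_euler("x",t,degrees=True)*R.from_matrix(np.diag([-1,1,-1]))
    w=c2w(np.array(tc)/1000)
    print("t",s["t"].__round__(2),"tcp_c",(w2c(s["ee_pos"])*1000).round(1),"F",s["wrist_force"].round(1),"w",s["width"].__round__(4))
    print("shift",Q.inv().apply(w-s["ee_pos"]).round(4),"turn",np.degrees((Q.inv()*D).as_rotvec()).round(1))
E
python3 -c "
from h import *
delta((-122,-32,310))
print(c2w(np.array([-.122,-.032,.31])))"
```

```text
t 0.1 tcp_c [-405.3  715.8  252.5] F [-0.2  0.3 -0.4] w 0.0852
shift [-0.4769 -0.6421 -0.0566] turn [-24.9   3.5 -15.6]
[ 0.47292943 -0.10289012  0.31      ]
```

Request:
{"method": "play_rows", "body": {"targets": [[0, 0, -0.05, 0, 0, 0, 0.6], [-0.03, -0.03, -0.08, 0, 0, -3, 0.6], [-0.06, -0.07, -0.08, 0, 0, -6, 0.6], [-0.09, -0.11, -0.08, 0, 0, -10, 0.6], [-0.12, -0.15, -0.08, 0, 0, -15.6, 0.6]]}}

```text
t: 0.6
ee_pos: [0.3273, 0.4871, 0.3331]
orientation: [0.173, 3.137, -0.0]
wrist_force: [1.5, 0.7, 0.1]
width: 0.0682
finger_force: 0.0
```

```bash
python3 -c "
from h import *
delta((-122,-32,310))"
```

```text
t 0.6 tcp_c [-330.9  538.6  333.1] F [1.5 0.7 0.1] w 0.0682
shift [-0.2096 -0.5704  0.0234] turn [-25.    0.   -0.1]
```

Request:
{"method": "play_rows", "body": {"targets": [[-0.21, -0.57, 0.023, -25, 0, 0, 0.6], [-0.21, -0.57, 0.023, -25, 0, 0, 0.6], [-0.21, -0.57, 0.023, -25, 0, 0, 0.6], [-0.21, -0.57, 0.023, -25, 0, 0, 0.6], [-0.21, -0.57, 0.023, -25, 0, 0, 0.6]]}}

```text
t: 1.1
ee_pos: [0.3741, 0.289, 0.3247]
orientation: [0.172, 3.037, 0.676]
wrist_force: [1.6, -0.9, -0.4]
width: 0.0683
finger_force: 0.0
```

```bash
python3 -c "
from h import *
delta((-122,-32,310))"
```

```text
t 1.1 tcp_c [-262.9  346.8  324.7] F [ 1.6 -0.9 -0.4] w 0.0683
shift [-0.1427 -0.3487 -0.147 ] turn [ 0.1  0.2 -0.2]
```

Request:
{"method": "play_rows", "body": {"targets": [[-0.13, -0.31, -0.13, 0, 0, 0, 0.6], [-0.13, -0.31, -0.13, 0, 0, 0, 0.6], [-0.13, -0.31, -0.13, 0, 0, 0, 0.6], [-0.13, -0.31, -0.13, 0, 0, 0, 0.6], [-0.13, -0.31, -0.13, 0, 0, 0, 0.6]]}}

```text
t: 1.6
ee_pos: [0.4376, 0.0468, 0.3158]
orientation: [0.173, 3.038, 0.674]
wrist_force: [1.6, 0.1, -0.2]
width: 0.0682
finger_force: 0.0
```

```bash
python3 -c "
from h import *
delta((-122,-32,310))"
```

```text
t 1.6 tcp_c [-173.4  112.9  315.8] F [ 1.6  0.1 -0.2] w 0.0682
shift [-0.0521 -0.1336 -0.0559] turn [ 0.   0.1 -0.2]
```

Request:
{"method": "play_rows", "body": {"targets": [[-0.04, -0.1, -0.04, 0, 0, 0, 0.6], [-0.045, -0.11, -0.045, 0, 0, 0, 0.6], [-0.045, -0.11, -0.045, 0, 0, 0, 0.6], [-0.045, -0.11, -0.045, 0, 0, 0, 0.6], [-0.045, -0.11, -0.045, 0, 0, 0, 0.6]]}}

```text
t: 2.1
ee_pos: [0.4687, -0.0742, 0.3096]
orientation: [0.175, 3.039, 0.674]
wrist_force: [0.2, 0.3, 0.2]
width: 0.0684
finger_force: 0.0
```

```bash
python3 -c "
from h import *
delta((-122,-32,260))
for n in('side','top'):
    cv2.imwrite(f'pics/{n}1.png',eyes.read_camera(n))
a=cv2.imread('pics/side1.png')[90:280,150:340]; b=cv2.imread('pics/top1.png')[110:300,220:410]
cv2.imwrite('pics/both1.png',cv2.resize(np.hstack([a,b]),None,fx=2.1,fy=2.1,interpolation=cv2.INTER_CUBIC))"
```

```text
t 2.1 tcp_c [-129.4   -4.   309.6] F [0.2 0.3 0.2] w 0.0684
shift [-0.0076 -0.0463  0.0331] turn [ 0.   0.1 -0.3]
```

View pics/both1.png

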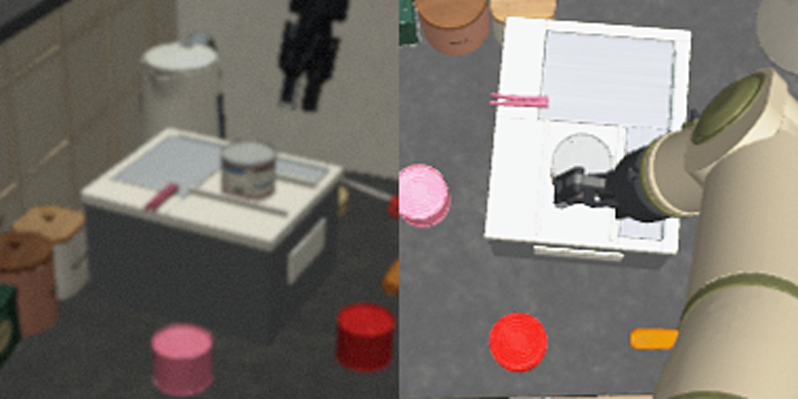

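The side view (left half) shows the lid corners at about (85,190), (172,130), (343,168) and (272,243), the tin standing at (248,170), and fingertips at (288,103) and (308,108). I'll check these against the fitted pose.

```bash
python3 -c "
from h import *
c=eyes.calibration('side'); s=read_state()
P=lambda p:((proj(p,c)-[150,90]+.5)*2.1-.5).round(0).tolist()
print('lid',P([c2w(np.array(q)/1000) for q in((132,118,170),(132,-112,170),(-150,-112,170),(-150,118,170))]))
print('tin base c, top c, left/right top',P([c2w(np.array(q)/1000) for q in((-65,11,170),(-65,11,228),(-27.5,11,228),(-102.5,11,228))]))
Q=R.from_rotvec(s['orientation'])
print('tips B,A',P([s['ee_pos']+Q.apply([0,y,.022]) for y in(.041,-.041)]))
"
```

```text
lid [[84.0, 190.0], [169.0, 127.0], [343.0, 165.0], [272.0, 238.0]]
tin base c, top c, left/right top [[250.0, 188.0], [250.0, 150.0], [225.0, 144.0], [276.0, 155.0]]
tips B,A [[285.0, 113.0], [308.0, 117.0]]
```

```bash
python3 -c "
from h import *
delta((-122,-28,225))"
```

```text
t 2.2 tcp_c [-129.7   -2.7  309.9] F [-0.3  0.6 -0.2] w 0.0684
shift [-0.0079 -0.0588  0.0663] turn [ 0.   0.  -0.2]
```

Request:
{"method": "play_rows", "body": {"targets": [[-0.008, -0.023, -0.011, 0, 0, 0, 0.6], [-0.008, -0.041, 0.028, 0, 0, 0, 0.6], [-0.008, -0.059, 0.066, 0, 0, 0, 0.6], [-0.008, -0.059, 0.066, 0, 0, 0, 0.6], [-0.008, -0.059, 0.066, 0, 0, 0, 0.6]]}}

```text
t: 2.7
ee_pos: [0.4738, -0.0994, 0.2258]
orientation: [0.171, 3.04, 0.676]
wrist_force: [0.7, 0.1, -0.3]
width: 0.0682
finger_force: 0.0
```

```bash
python3 -c "
from h import *
delta((-122,-28,215))
s=read_state();c=eyes.calibration('side');cv2.imwrite('pics/side2.png',eyes.read_camera('side'))
a=cv2.imread('pics/side2.png')[110:220,180:330]
cv2.imwrite('pics/side2c.png',cv2.resize(a,None,fx=5,fy=5,interpolation=cv2.INTER_CUBIC))
P=lambda p:((proj(p,c)-[180,110]+.5)*5-.5).round(0).tolist()
Q=R.from_rotvec(s['orientation'])
for L in (.012,.022):print('tips B,A',P([s['ee_pos']+Q.apply([0,y,L]) for y in(.041,-.041)]))
"
```

```text
t 2.7 tcp_c [-121.5  -28.4  225.8] F [ 0.7  0.1 -0.3] w 0.0682
shift [ 0.0004 -0.0042  0.01  ] turn [ 0.1 -0.  -0.2]
tips B,A [[536.0, 272.0], [589.0, 277.0]]
tips B,A [[532.0, 290.0], [586.0, 294.0]]
```

View pics/side2c.png

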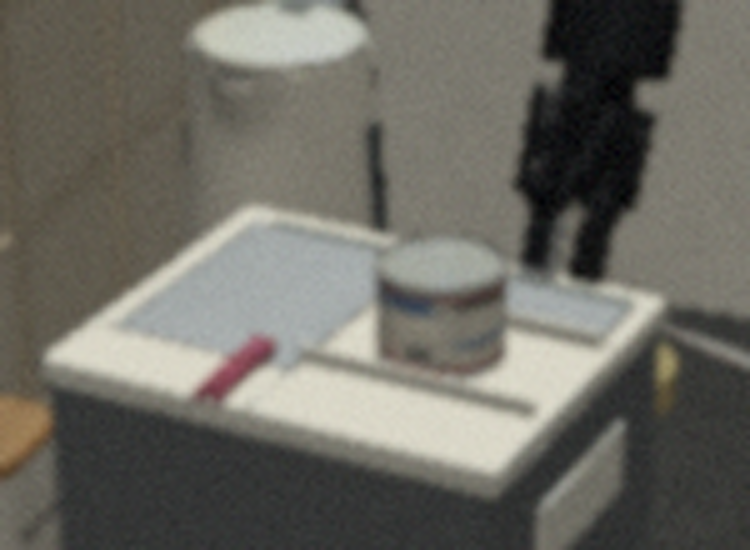

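The fingertips show at about B (537,268) and A (587,278), so the tips are about 12 mm ahead of the TCP at this opening. The tin and tongue are clear, so I'll descend while watching the force.

Request:
{"method": "play_rows", "body": {"targets": [[0, -0.0085, 0.018, 0, 0, 0, 0.6], [0, -0.011, 0.023, 0, 0, 0, 0.6], [0, -0.013, 0.027, 0, 0, 0, 0.6], [0, -0.013, 0.027, 0, 0, 0, 0.6]]}}

```text
t: 3.15
ee_pos: [0.4745, -0.1006, 0.1963]
orientation: [0.172, 3.037, 0.674]
wrist_force: [0.3, 2.3, 4.0]
width: 0.0682
finger_force: 1.9
```

```bash
python3 -c "
from h import *
delta((-122,-28,175))"
```

```text
t 3.15 tcp_c [-120.7  -29.5  196.3] F [0.3 2.3 4. ] w 0.0682
shift [ 0.0013 -0.0076  0.0199] turn [ 0.   0.2 -0.2]
```

Request:
{"method": "play_rows", "body": {"targets": [[0.001, -0.0025, 0.006, 0, 0, 0, 0.6], [0.001, -0.005, 0.013, 0, 0, 0, 0.6], [0.001, -0.0076, 0.02, 0, 0, 0, 0.6], [0.001, -0.0076, 0.02, 0, 0, 0, 0.6], [0.001, -0.0076, 0.02, 0, 0, 0, 0.6]]}}

```text
t: 3.65
ee_pos: [0.4736, -0.0985, 0.1748]
orientation: [0.171, 3.038, 0.675]
wrist_force: [2.1, 4.4, 4.5]
width: 0.0687
finger_force: 2.9
```

```bash
python3 -c "
from h import *
delta((-122,-28,175))
s=read_state();c=eyes.calibration('side');cv2.imwrite('pics/side3.png',eyes.read_camera('side'))
a=cv2.imread('pics/side3.png')[110:220,180:330]
cv2.imwrite('pics/side3c.png',cv2.resize(a,None,fx=5,fy=5,interpolation=cv2.INTER_CUBIC))
"
```

```text
t 3.65 tcp_c [-121.8  -27.6  174.8] F [2.1 4.4 4.5] w 0.0687
shift [ 0.0002 -0.0003 -0.0004] turn [ 0.1  0.1 -0.2]
```

View pics/side3c.png

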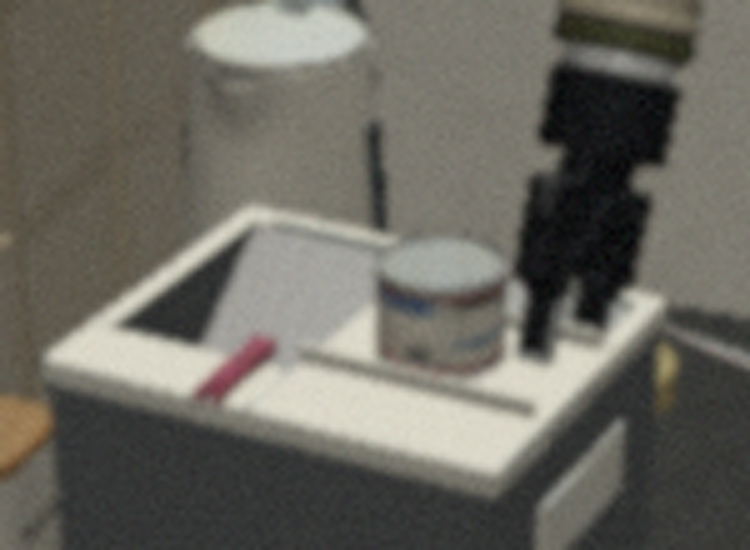

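The flap is clearly open: there is a dark gap at about (190,290), and the tongue is pressed at (595,320). Finger B is just above the ledge behind the tin, around (535,350). Now I'll push.

Request:
{"method": "play_rows", "body": {"targets": [[-0.006, 0, 0, 0, 0, 0, 0.6], [-0.012, 0, 0, 0, 0, 0, 0.6], [-0.018, 0, 0, 0, 0, 0, 0.6], [-0.024, 0, 0, 0, 0, 0, 0.6], [-0.03, 0, 0, 0, 0, 0, 0.6]]}}

```text
t: 4.2
ee_pos: [0.5033, -0.1025, 0.1739]
orientation: [0.172, 3.039, 0.674]
wrist_force: [-3.4, 4.2, 4.6]
width: 0.0682
finger_force: 3.0
```

Request:
{"method": "play_rows", "body": {"targets": [[-0.006, 0, 0, 0, 0, 0, 0.6], [-0.012, 0, 0, 0, 0, 0, 0.6], [-0.018, 0, 0, 0, 0, 0, 0.6], [-0.024, 0, 0, 0, 0, 0, 0.6], [-0.03, 0, 0, 0, 0, 0, 0.6]]}}

```text
t: 4.7
ee_pos: [0.5332, -0.106, 0.1739]
orientation: [0.173, 3.038, 0.674]
wrist_force: [-2.4, 4.6, 4.4]
width: 0.0682
finger_force: 3.1
```

```bash
python3 -c "
from h import *
delta((-62,-27.5,175))
s=read_state();c=eyes.calibration('side');cv2.imwrite('pics/side4.png',eyes.read_camera('side'))
a=cv2.imread('pics/side4.png')[110:220,180:330]
cv2.imwrite('pics/side4c.png',cv2.resize(a,None,fx=5,fy=5,interpolation=cv2.INTER_CUBIC))
"
```

```text
t 4.7 tcp_c [-61.7 -28.5 173.9] F [-2.4  4.6  4.4] w 0.0682
shift [ 0.0003  0.0014 -0.0005] turn [ 0.   0.1 -0.2]
```

View pics/side4c.png

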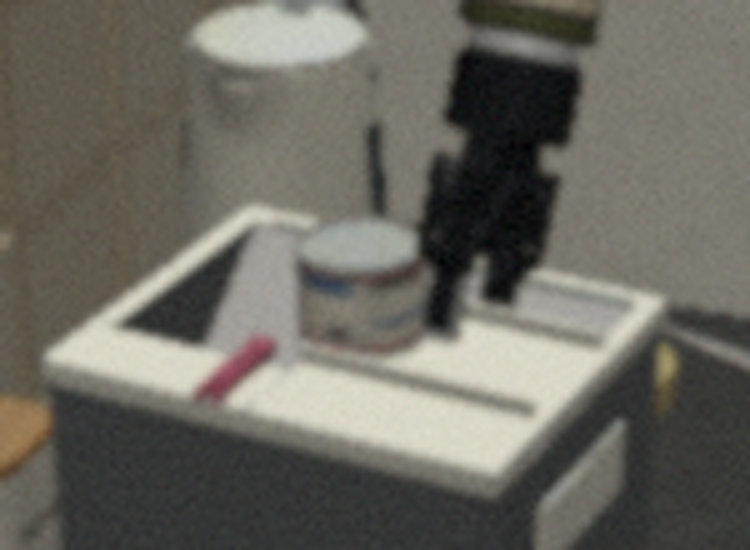

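The tin has slid ahead of finger B, to about (362,285), with its front at the ledge edge. The flap is still well open, so I'll keep pushing.

Request:
{"method": "play_rows", "body": {"targets": [[-0.006, 0, 0, 0, 0, 0, 0.6], [-0.012, 0, 0, 0, 0, 0, 0.6], [-0.018, 0.001, 0, 0, 0, 0, 0.6], [-0.024, 0.001, 0, 0, 0, 0, 0.6], [-0.03, 0.001, 0, 0, 0, 0, 0.6]]}}

```text
t: 5.25
ee_pos: [0.5631, -0.1085, 0.1745]
orientation: [0.173, 3.038, 0.674]
wrist_force: [-2.3, 3.9, 5.5]
width: 0.0687
finger_force: 3.1
```

Request:
{"method": "play_rows", "body": {"targets": [[-0.006, 0, 0, 0, 0, 0, 0.6], [-0.012, 0, 0, 0, 0, 0, 0.6], [-0.018, 0, 0, 0, 0, 0, 0.6], [-0.024, 0, 0, 0, 0, 0, 0.6], [-0.024, 0, 0, 0, 0, 0, 0.6]]}}

```text
t: 5.75
ee_pos: [0.5878, -0.1111, 0.1745]
orientation: [0.172, 3.037, 0.673]
wrist_force: [2.0, 3.5, 3.5]
width: 0.0682
finger_force: 2.9
```

```bash
python3 -c "
from h import *
delta((-8,-27.5,175))
s=read_state();c=eyes.calibration('side');cv2.imwrite('pics/side5.png',eyes.read_camera('side'))
a=cv2.imread('pics/side5.png')[110:220,180:330]
cv2.imwrite('pics/side5c.png',cv2.resize(a,None,fx=5,fy=5,interpolation=cv2.INTER_CUBIC))
"
```

```text
t 5.75 tcp_c [ -6.9 -27.7 174.5] F [2.  3.5 3.5] w 0.0682
shift [ 0.0011  0.0004 -0.0004] turn [-0.   0.2 -0.2]
```

View pics/side5c.png

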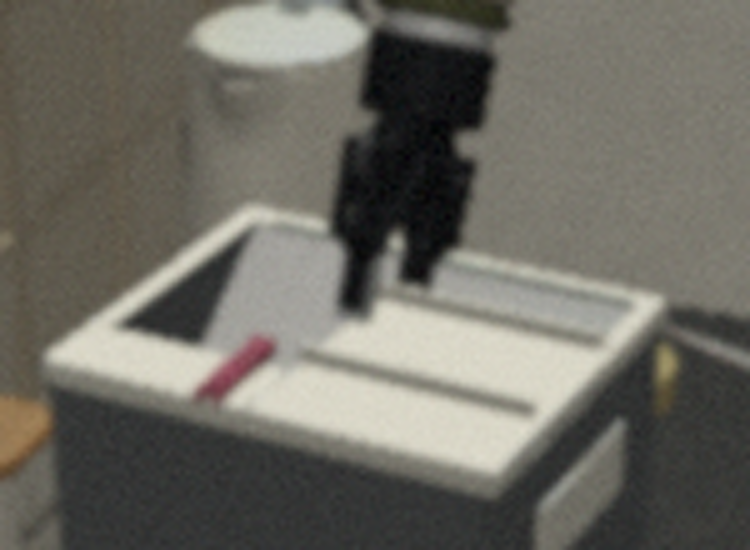

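The tin is gone from the ledge and has dropped in. The flap is still held open and the peg is untouched. I'll settle briefly, then lift straight up.

Request:
{"method": "play_rows", "body": {"targets": [[0, 0, 0, 0, 0, 0, 0.6], [0, 0, 0, 0, 0, 0, 0.6], [0, 0, 0, 0, 0, 0, 0.6], [0, 0, 0, 0, 0, 0, 0.6], [0, 0, 0, 0, 0, 0, 0.6]]}}

```text
t: 6.3
ee_pos: [0.5867, -0.1113, 0.1745]
orientation: [0.173, 3.038, 0.673]
wrist_force: [3.4, 3.3, 4.4]
width: 0.0684
finger_force: 2.9
```

Request:
{"method": "play_rows", "body": {"targets": [[0, 0.006, -0.013, 0, 0, 0, 0.6], [0, 0.012, -0.026, 0, 0, 0, 0.6], [0, 0.02, -0.042, 0, 0, 0, 0.6], [0, 0.035, -0.075, 0, 0, 0, 0.6], [0, 0.05, -0.107, 0, 0, 0, 0.6]]}}

```text
t: 6.8
ee_pos: [0.5856, -0.1125, 0.294]
orientation: [0.176, 3.04, 0.671]
wrist_force: [0.5, 0.1, -0.9]
width: 0.0686
finger_force: 0.0
```

Request:
{"method": "play_rows", "body": {"targets": [[0.04, 0, 0, 0, 0, 0, 0.6], [0.08, 0, 0, 0, 0, 0, 0.6], [0.1, 0, 0, 0, 0, 0, 0.6], [0.1, 0, 0, 0, 0, 0, 0.6], [0.1, 0, 0, 0, 0, 0, 0.6]]}}

```text
t: 7.3
ee_pos: [0.4871, -0.1008, 0.2934]
orientation: [0.174, 3.037, 0.671]
wrist_force: [1.5, -0.0, -1.5]
width: 0.0684
finger_force: 0.0
```

```bash
python3 -c "
from h import *
delta((-100,-27.5,290))
for n in('side','top'):
    cv2.imwrite(f'pics/{n}6.png',eyes.read_camera(n))
a=cv2.imread('pics/side6.png')[90:280,150:340]; b=cv2.imread('pics/top6.png')[110:300,220:410]
cv2.imwrite('pics/both6.png',cv2.resize(np.hstack([a,b]),None,fx=2.1,fy=2.1,interpolation=cv2.INTER_CUBIC))"
```

```text
t 7.3 tcp_c [-108.1  -28.3  293.4] F [ 1.5 -0.  -1.5] w 0.0684
shift [-0.0081 -0.0006  0.0035] turn [-0.1  0.2 -0.3]
```

View pics/both6.png

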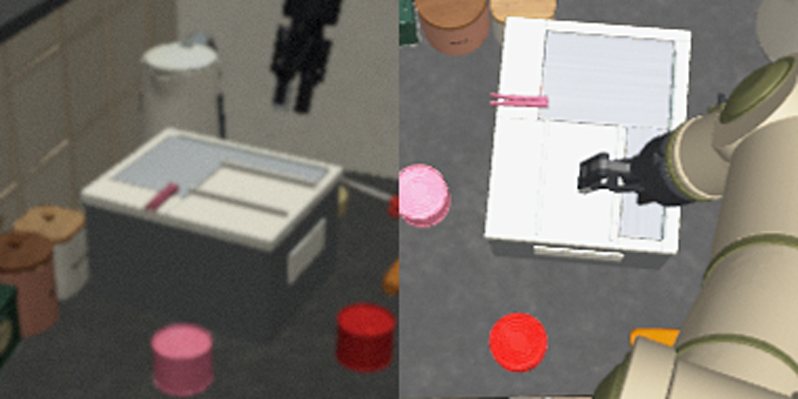

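The flap is flush and shut at (605,80), the tin is inside, the peg is in place and the hand is clear. I'll settle a moment and hand in.

Request:
{"method": "play_rows", "body": {"targets": [[0, 0, 0, 0, 0, 0, 0.6], [0, 0, 0, 0, 0, 0, 0.6], [0, 0, 0, 0, 0, 0, 0.6], [0, 0, 0, 0, 0, 0, 0.6], [0, 0, 0, 0, 0, 0, 0.6]]}}

```text
t: 7.9
ee_pos: [0.4872, -0.0998, 0.2924]
orientation: [0.173, 3.039, 0.674]
wrist_force: [0.2, -0.6, 0.7]
width: 0.0683
finger_force: 0.0
```

```bash
python3 -c "
from plant import workorder
print(workorder.job_done())"
```

```text
the job is handed in; nothing more can be done
None
```

The tin was pushed over the ledge into the caddy with the flap held open, the flap then sprang shut, the peg and the things in view were left as they were, and the job was handed in at about 8 s; no verdict came back.

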